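# Seat a plaster blank in the corner of the trimming jig

### The arm

A 7-joint arm with a two-finger parallel gripper is mounted at the origin on a cart in front of the work surface, level with it; the furniture and walls round the work are solid. World frame = base frame: x ahead of the robot, y to its left, z up, the work surface at z = 0. Lengths are in m, angles in rad, forces in N, time in s.
With the tool pointing down it reaches from about 0.4 to 0.9 m from the base axis. Payload 5.6 kg.
Tool frame: the origin (TCP) lies midway between the tips of the shut fingers; the grasp point (between the pads) lies 19 mm behind it; y points along the fingers, z is the direction in which the jaws open and shut, and the axes are right-handed (so a half turn about y gives the same grasp; the last joint's range is limited). The gripper opens to 92 mm and grips with 3 to 60 N. Pads are 20 mm wide; open, the fingers measure 128 mm over their backs; the gripper's body (75 mm by 189 mm) begins 69 mm behind the grasp point.
Start: joints at [1.303, 0.468, -0.012, 1.603, 0.006, 1.071, -0.056], TCP at [0.145, -0.634, 0.215] pointing down, gripper open.
Joint ranges: [-2.53, 2.53], [-0.31, 2.02], [-1.57, 1.55], [0.28, 2.44], [-1.29, 4.43], [0.15, 1.84], [-2.92, 2.92]. Speed limits (rad/s): [2.57, 2.57, 3.14, 3.14, 3.14, 3.14, 3.14].

### API

Orientations are given as a 3x3 rotation matrix whose columns are the frame's x, y, z axes.
In Python, from station import env, effector, solver, viewer, workorder, search_frame, tip_of gives the robot as it stands. Calls block until the motion is done:
- env.reach(position, orientation): joint-space move of the TCP to a pose.
- env.movel(position, frame=None, rate=0.15): straight line of the TCP; frame=None keeps the orientation; rate is the mean speed in m/s.
- env.goto_joints(angles): joint-space move.
- effector.release() and effector.grasp(squeeze=None): open the fingers fully, or close them until they stop; squeeze is the grip in N (None keeps the last).
- env.pause(seconds).
- solver.inverse_kinematics(position, orientation): joint angles nearest the present ones, or None.
- env.sense(): the state.
- viewer.read_camera(name): name is "side" or "top"; returns (picture, depth): 480x640x3 uint8, red, green, blue; 480x640 float32, m along the optical axis (not along the pixel's ray), 0 where there is no reading.
- viewer.camera_info(name): a dict with "intrinsics" (3x3 intrinsics, pixels), "dist_coeffs" ([k1, k2, p1, p2, k3] as OpenCV has them; the pictures are not rectified), "eye" and "rotation" of the camera in the world. Camera axes: x right, y up, looking along -z (the intrinsics and any distortion apply to the point x, -y, -z); pixel columns grow to the right and rows downward; lengths in m; the calibration is good to about 2 mm. A picture is of the moment at which its call begins. camera_info takes no time and is no camera call.
A pose or a line that the arm cannot do raises env.PlanningError and nothing moves.
- workorder.finish_job(): hands the job in, once; it reports no verdict.
Trained networks look in the newest picture that a camera, given by its name, has taken for a name from the list of things; names that differ only in an ending like _2 or _b are one class to them, and where a whole thing is asked for, a point or a joint stands for the part that bears it (a point fixed in the world has none). Each returns a list of dicts, best first, with "score" (0 to 1); they miss things now and then, are a little off and sometimes report something else, mostly with a low value. They report only what shows in the picture. A call takes as long as a camera call. They do not tell look-alikes from the thing itself.
- search_frame(camera, name): "at" ([x, y, z] in m, in world coordinates, good to about 4 mm: the middle of the surface that is visible of it).
- tip_of(camera, name): "at" ([x, y, z] in m, in world coordinates, good to about 4 mm: a listed point, or the origin of a listed thing).
The state is a dict: "t": time; "joint_positions": joint angles; "joint_velocities": joint speeds; "tau": joint torques, N m; "ee_pos": TCP position; "tcp_rot": TCP orientation; "wrist_force": force on the tool from outside, world axes, zero at the start; "moment": the same for the moment, N m; "gripper_width": finger opening in m.
Only numpy, scipy, OpenCV 4.12 (cv2) and the standard library are available. Lean on these libraries where they do the work, as an engineer would, in place of code of your own. Each camera call takes 0.05 s, during which the arm holds its last target.

### The job

The square plaster blank lies loose on the dark wooden jig board. Without gripping or lifting it, push it with the fingertips up against the long metal rail, then slide it along the rail, keeping it against the rail all the way, into the black corner pocket until it sits fully home, touching both the rail and the end stop. Leave the other things where they are and finish with the hand clear.

Things in the scene. Friction and masses are not known exactly. Their poses are not given: they have to be found in the camera images.
- jig: Jig board fixed to the bench (it cannot move): dark wooden base 178 x 310 mm, 8 mm thick. Origin on the bench surface, z up; the board reaches x = -100 to +78 mm and y = -155 to +155 mm in its own frame. The rail runs along its +x edge (the far side from the robot), parallel to y; the corner pocket is at the +y end (left).
- rail (a point): On the inner face of the straight aluminium rail, at the board's surface: x = +60, y = 0 in the jig's frame, axes as the jig's. The rail is parallel to the jig's y axis from y = -153 to +144 mm, 14 mm wide, and rises 14 mm above the board.
- stop (a point): On the inner face of the black end stop, at the board's surface: x = +36, y = +130 mm in the jig's frame, axes as the jig's. The stop crosses the rail's +y end at a right angle, 14 mm thick, 14 mm above the board. Rail, stop and guide form the corner pocket: 51 mm wide, 36 mm deep, open towards -y and above.
- guide (a point): On the inner face of the black guide, at the pocket's mouth, at the board's surface: x = +9, y = +94 mm in the jig's frame. From here the guide runs parallel to the rail up to the end stop, 10 mm thick, 10 mm high. Towards -y a flared lead-in of the same height widens the mouth away from the rail, its tip at about x = -10, y = +71 mm.
- home (a point): Where the underside centre of the square blank lies when it is fully home: x = +36, y = +106 mm in the jig's frame, on the board's surface (8 mm above the bench). Axes as the jig's.
- blank: Square cast plaster blank, off-white, 48 x 48 mm, 20 mm high, slightly tapered, with well rounded corners and slightly bulging sides (it can rest a few degrees askew against the rail), about 60 g, loose on the board at the end away from the pocket, clear of the rail. Origin: centre of its underside; x and y along its sides. Against the rail its centre is 24 mm from the rail's face; home, its rear 12 mm stick out of the pocket.
- oblong_blank: Another off-white plaster blank, oblong, 30 x 60 x 14 mm, loose on the board's near edge at the pocket end, 40 mm or more outside the guide; to be left alone. Origin: centre of its underside, long side along its y.
- wood_rib: Kidney-shaped wooden rib, 52 x 100 x 9 mm, lying on the bench to the right; to be left alone. Origin: centre of its underside.
- marker: White marker with a red cap, 17 x 135 x 16 mm, on the bench at the left, nearer the robot; to be left alone. Origin: centre of its underside.
- small_cup: Small white cup with pink inside, 79 mm wide, 63 mm high, on the bench at the right; to be left alone. Origin: centre of its underside.
- loop_tool: Wooden-handled loop tool, 19 x 169 x 9 mm, on the bench at the left; to be left alone. Origin: centre of its underside.
There are look-alikes about, which are no part of the job. There is more than one size of the blank; the one meant has the size given above.

How it is judged:
On the way:
1. The square blank lies against the rail, well short of the pocket: gap to the rail under 4 mm, square to it within 15 degrees (x of blank in the frame of jig above 0.032 m and y of blank in the frame of jig below 0.03 m and (angle between the x axis of blank and the x axis of jig, either way round below 0.26 rad or angle between the y axis of blank and the x axis of jig, either way round below 0.26 rad)), for 0.2 s.
At the end, for the whole second after the job is handed in: The square blank is at rest, flat on the board in the corner pocket, within 3.5 mm of the rail and of the end stop, square to the rail within 15 degrees (x of blank in the frame of jig above 0.0325 m and y of blank in the frame of jig above 0.1025 m and z of blank in the frame of jig below 0.011 m and (angle between the x axis of blank and the x axis of jig, either way round below 0.26 rad or angle between the y axis of blank and the x axis of jig, either way round below 0.26 rad) and angle between blank's own z axis and vertical below 0.08 rad and linear speed of blank below 0.01 m/s); the robot touches nothing.
It fails at once if The square blank is lifted off the board by 10 mm or more, or tipped by more than 25 degrees (z of blank in the frame of jig above 0.018 m or angle between blank's own z axis and vertical above 0.44 rad).
It fails at once if The square blank is more than 12 mm away from the rail on the last part of its way to the pocket (its centre beyond y = 20 mm in the jig's frame) (y of blank in the frame of jig above 0.02 m and x of blank in the frame of jig below 0.024 m).
It fails at once if One of the other loose things (oblong blank, wooden rib, marker, small cup, loop tool) is moved by more than 15 mm (distance of any of oblong_blank, wood_rib, marker, small_cup, loop_tool from where it was at the start of the episode above 0.015 m).
It also fails if it takes over 56 s, if anything falls off the work surface, if the arm or the gripper's body presses on something with over 40 N, if the wrist force passes 120 N, or if a joint passes its speed limit or range.

## Working session

There is one attempt and no reset: what is moved stays moved. The work goes in short steps, each a Python script; the robot and the scene stay as the last script left them, time stands still between calls to the robot, and variables do not carry over. Pictures are saved under pics/ and viewed, and the job is handed in when it is done.

```bash
ls; mkdir -p pics; python3 - <<'E'
from station import env, effector, solver, viewer, workorder, search_frame, tip_of
import cv2, numpy as np
s=env.sense(); print(s['t'],s['ee_pos'],s['gripper_width'])
print(np.round(s['tcp_rot'],3))
for c in ['top','side']:
    p,d=viewer.read_camera(c); cv2.imwrite(f'pics/{c}0.png',p[:,:,::-1]); i=viewer.camera_info(c)
    print(c,{k:np.round(np.array(v),4).tolist() for k,v in i.items()})
    for n in ['jig','rail','stop','guide','home','blank','oblong_blank']:
        r=tip_of(c,n)
        print(n,[(np.round(q['at'],3).tolist(),round(q['score'],2)) for q in r[:4]])
print(env.sense()['t'])
E
```

```text
pics
0.0 [ 0.14469724 -0.63308086  0.21364239] 0.09193849331443048
[[-0.975 -0.001  0.223]
 [-0.223  0.002 -0.975]
 [ 0.    -1.    -0.002]]
top {'intrinsics': [[553.2584, 0.0, 324.1735], [0.0, 553.2584, 241.3033], [0.0, 0.0, 1.0]], 'dist_coeffs': [-0.1006, 0.0, 0.0, 0.0, 0.0], 'eye': [0.2373, -0.026, 1.2707], 'rotation': [[0.0009, 0.9821, -0.1881], [-0.9998, -0.0032, -0.0212], [-0.0214, 0.1881, 0.9819]]}
jig [([0.55, -0.026, -0.0], 0.88), ([0.363, 0.332, -0.001], 0.29)]
rail []
stop [([0.588, 0.102, 0.009], 0.96)]
guide [([0.556, 0.066, 0.006], 0.62)]
home []
blank [([0.596, 0.229, -0.0], 0.84), ([0.531, -0.1, 0.009], 0.8), ([0.53, -0.264, -0.003], 0.6), ([0.557, 0.063, 0.008], 0.23)]
oblong_blank [([0.472, 0.062, 0.01], 0.73)]
side {'intrinsics': [[450.5072, 0.0, 318.4172], [0.0, 450.5072, 237.5883], [0.0, 0.0, 1.0]], 'dist_coeffs': [-0.0186, 0.0, 0.0, 0.0, 0.0], 'eye': [0.0841, 1.0745, 0.6929], 'rotation': [[-0.9423, 0.1497, -0.2993], [-0.334, -0.4775, 0.8127], [-0.0212, 0.8658, 0.4999]]}
jig [([0.548, -0.028, 0.0], 0.64)]
rail [([0.606, -0.027, 0.011], 0.72)]
stop [([0.587, 0.102, 0.01], 0.75)]
guide [([0.562, 0.068, 0.009], 0.8)]
home [([0.584, 0.08, 0.006], 0.57)]
blank [([0.524, -0.096, 0.014], 0.65), ([0.537, -0.262, -0.001], 0.65), ([0.593, 0.223, 0.002], 0.57)]
oblong_blank [([0.474, 0.062, 0.007], 0.5)]
0.8
```

View pics/top0.png

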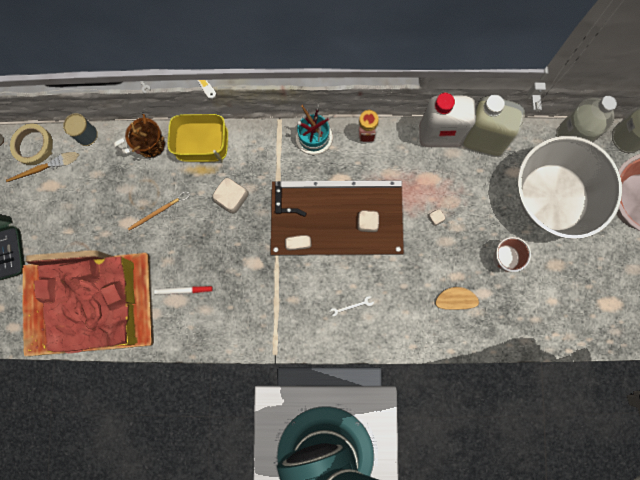

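View pics/side0.png

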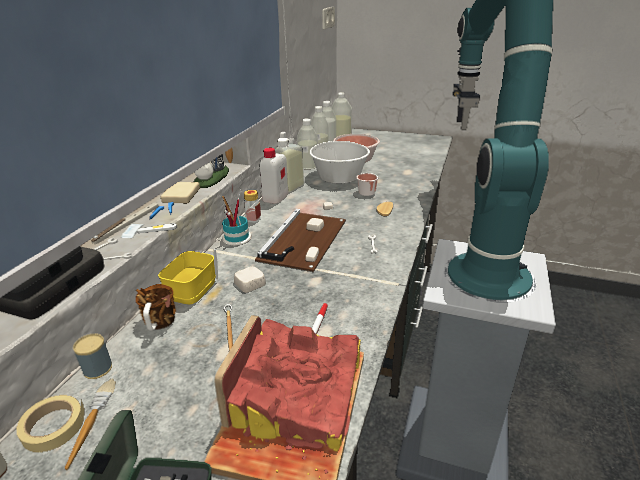

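Blank candidates in the top view are (229,194), larger and on the bench; (437,216), small and on the bench; and (368,220), on the board away from the pocket. I'll confirm by measuring size on an enlarged crop, and fit the jig frame too.

```bash
cat > h.py <<'E'
from station import env, effector, solver, viewer, workorder, search_frame, tip_of
import cv2, numpy as np
def ray(c,uv):
    i=viewer.camera_info(c); K=np.array(i['intrinsics']);D=np.array(i['dist_coeffs'])
    q=cv2.undistortPoints(np.array(uv,float).reshape(-1,1,2),K,D)[:,0]
    d=np.c_[q[:,0],-q[:,1],-np.ones(len(q))]@np.array(i['rotation']).T
    return np.array(i['eye']),d
def onplane(c,uv,z):
    e,d=ray(c,uv); return e+d*((z-e[2])/d[:,2])[:,None]
def proj(c,P):
    i=viewer.camera_info(c); R=np.array(i['rotation']); q=(np.array(P,float).reshape(-1,3)-np.array(i['eye']))@R
    q=q*[1,-1,-1]
    return cv2.projectPoints(q,np.zeros(3),np.zeros(3),np.array(i['intrinsics']),np.array(i['dist_coeffs']))[0][:,0]
def blankmask(p,u0,u1,v0,v1):
    h=cv2.cvtColor(p,cv2.COLOR_RGB2HSV); m=((h[:,:,2]>150)&(h[:,:,1]<90)).astype(np.uint8)
    o=np.zeros_like(m); o[v0:v1,u0:u1]=m[v0:v1,u0:u1]; return o
E
python3 - <<'E'
from h import *
p=cv2.imread('pics/top0.png')
cv2.imwrite('pics/top0c.png',cv2.resize(p[170:265,260:415],None,fx=5,fy=5,interpolation=cv2.INTER_CUBIC))
# sizes
pr=p[:,:,::-1]
for n,(u0,u1,v0,v1) in dict(board=(350,388,203,240),big=(208,250,172,216),small=(424,450,206,228),obl=(280,318,230,254)).items():
    m=blankmask(pr.copy(),u0,u1,v0,v1); 
    n2,l,s,_=cv2.connectedComponentsWithStats(m); k=1+np.argmax(s[1:,4]); m=(l==k).astype(np.uint8)
    c=max(cv2.findContours(m,cv2.RETR_EXTERNAL,cv2.CHAIN_APPROX_NONE)[0],key=len)[:,0]
    w=onplane('top',c,0.028 if n in('board',) else .02)
    print(n,s[k],cv2.minAreaRect((w[:,:2]*1000).astype(np.float32)))
# jig fit check from guess
j=np.array([.549,-.027]); 
E
```

```text
board [359 211  20  19 349] ((525.0732421875, -101.23124694824219), (43.82877731323242, 42.59663772583008), 89.34232330322266)
big [208 172  42  38 862] ((602.7236328125, 228.6706085205078), (94.9727783203125, 75.49085998535156), 56.92802810668945)
small [424 206  26  22 389] ((534.7736206054688, -260.3389587402344), (59.38119125366211, 50.1265754699707), 89.84747314453125)
obl [286 236  25  13 277] ((476.1248779296875, 61.837215423583984), (27.686277389526367, 56.26386642456055), 7.073062896728516)
```

View pics/top0c.png

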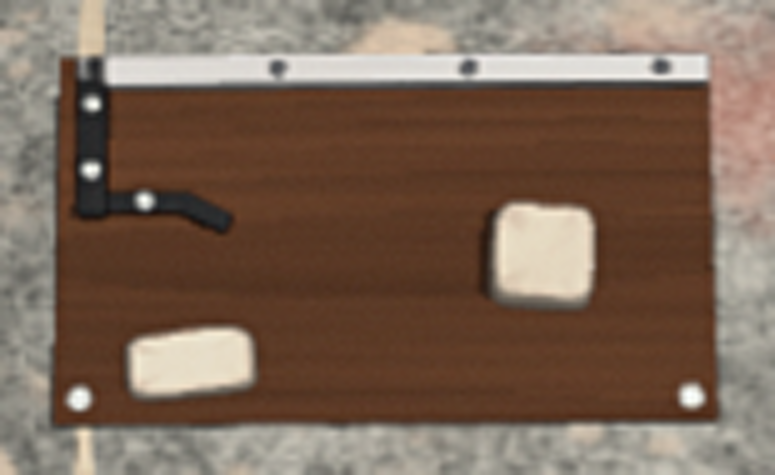

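The crop shows the blank at crop (543,252), i.e. full-image (368,220), roughly 46 mm across at its tapered top. It lies on the board at the end away from the pocket, so it fits the 48 mm blank. Next I'll fit the jig from the board corners and edges.

```bash
python3 - <<'E'
from h import *
from scipy.optimize import least_squares
def full(u): return (np.array(u,float)+.5)/5-.5+[260,170]
# crop px, jig points
obs=[((53,425),(-100,155,8)),((716,421),(-100,-155,8)),((61,58),(78,155,8)),
((708,56),(74,-153,22)),((708,81),(60,-153,22)),((108,214),(-1,130,22)),((108,193),(9,130,18))]
uv=np.array([full(o[0]) for o in obs]); J=np.array([o[1] for o in obs])/1000.
def W(x,J): c,s=np.cos(x[2]),np.sin(x[2]); return np.c_[x[0]+c*J[:,0]-s*J[:,1],x[1]+s*J[:,0]+c*J[:,1],J[:,2]]
f=lambda x:(proj('top',W(x,J))-uv).ravel()
r=least_squares(f,[.548,-.027,0],loss='soft_l1',f_scale=.5,x_scale=[.01,.01,.01]); print(r.x,np.round(f(r.x).reshape(-1,2),2))
p=cv2.imread('pics/top0.png'); k=8
im=cv2.resize(p[175:262,320-55:320+45+0][:, :],None,fx=5,fy=5)
im=cv2.resize(p[170:265,260:415],None,fx=5,fy=5,interpolation=cv2.INTER_CUBIC)
def line(pts,col):
    q=((proj('top',W(r.x,np.array(pts)/1000.))-[260,170]+.5)*5-.5).astype(int); cv2.polylines(im,[q.reshape(-1,1,2)],True,col,1)
line([(-100,155,8),(-100,-155,8),(78,-155,8),(78,155,8)],(0,255,0))
line([(60,-153,22),(60,144,22),(74,144,22),(74,-153,22)],(255,0,255))
line([(60,130,22),(60,144,22),(-1,144,22),(-1,130,22)],(0,255,255))
line([(9,130,18),(9,94,18),(-10,71,18),(-1,94,18),(-1,130,18)],(255,255,0))
# blank outline top guess 46mm
b=np.array([.5255,-.101]);c,s=np.cos(r.x[2]),np.sin(r.x[2]); R=np.array([[c,-s],[s,c]]); bj=R.T@(b-r.x[:2])*1000; print('blank in jig',bj)
cv2.imwrite('pics/fit0.png',im)
print('side cam', np.round(tip_of('side','rail')[0]['at'],4) if 0 else '')
E
```

```text
[ 0.5477629  -0.02777356  0.00227505] [[-0.2   0.31]
 [ 1.06  0.44]
 [-0.47  0.02]
 [ 0.33 -0.64]
 [ 0.51  0.09]
 [-0.48 -0.48]
 [-0.25 -0.03]]
blank in jig [-22.42943794 -73.17560307]
side cam
```

View pics/fit0.png

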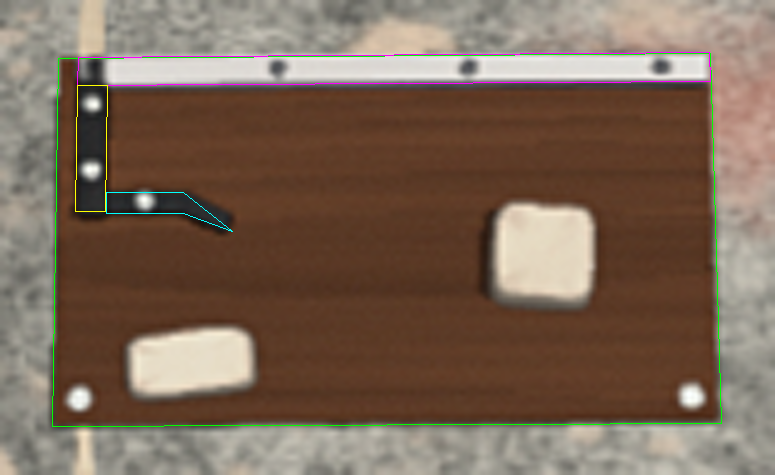

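```bash
cat >> h.py <<'E'
R0=np.array([[-1,0,0],[0,0,-1],[0,-1,0]],float)
J0=np.array([.548,-.0275])
def st(t=''):
    s=env.sense(); print(t,round(s['t'],2),np.round(s['ee_pos'],4),'F',np.round(s['wrist_force'],1)); return s
def pic(name):
    p,d=viewer.read_camera('top'); im=np.ascontiguousarray(p[170:265,260:415,::-1])
    cv2.imwrite(f'pics/{name}.png',cv2.resize(im,None,fx=5,fy=5,interpolation=cv2.INTER_CUBIC))
E
python3 - <<'E'
from h import *
print(R0[:,0],np.linalg.det(R0))
effector.grasp(3); st()
for P in [(.465,-.101,.12),(.465,-.101,.016),(.551,-.1,.016),(.58,-.15,.016),(.59,.06,.016)]: print(solver.inverse_kinematics(P,R0))
env.reach([.465,-.101,.12],R0); st()
env.movel([.465,-.101,.016]); st('down')
env.movel([.490,-.101,.016],rate=.08); st()
env.movel([.540,-.101,.016],rate=.05); st()
pic('p1')
E
```

```text
[-1.  0.  0.] 1.0
 2.14 [ 0.1448 -0.6337  0.2146] F [-0.3 -0.  -0.5]
[ 0.46959019  0.34403632 -0.38096733  2.07907722  0.18503626  0.7500088
 -1.59789268]
[ 0.33549688  0.51896448 -0.22973602  2.13283439  0.23231776  0.51274064
 -1.63896402]
[ 0.28511872  0.61226903 -0.21069683  1.93430173  0.2095999   0.61589471
 -1.63086664]
[ 0.3502273   0.65790833 -0.20204479  1.83752226  0.19997212  0.66583346
 -1.539315  ]
[ 0.13610736  0.68071318 -0.38895428  1.84291441  0.38320732  0.69229916
 -2.0439262 ]
 4.38 [ 0.4652 -0.1019  0.1201] F [ 0.3 -0.5 -1. ]
down 5.22 [ 0.4656 -0.1011  0.0165] F [-0.3 -0.5  0.3]
 5.69 [ 0.4901 -0.101   0.0162] F [-0.2 -0.6 -1. ]
 6.84 [ 0.5397 -0.101   0.016 ] F [ 0.5  0.7 -0.6]
```

View pics/p1.png

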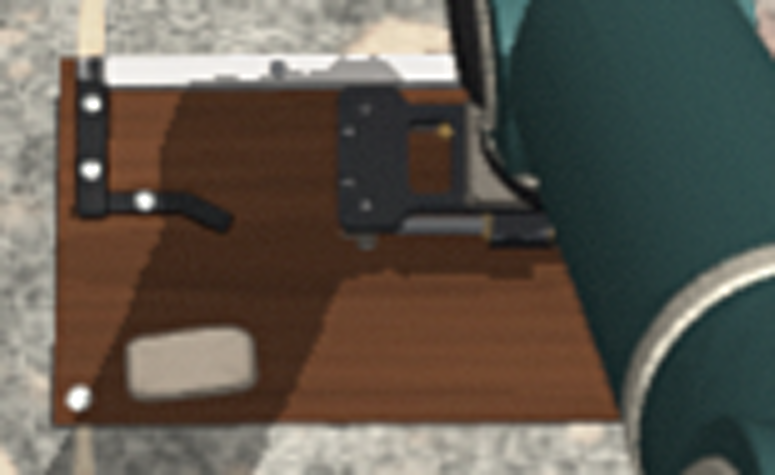

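The arm and hand hide the blank in this view, so I'll go on by force until it meets the rail, then back off and look.

```bash
python3 - <<'E'
from h import *
x=.540
while x<.5565:
    x+=.0015; env.movel([x,-.101,.016],rate=.03); s=st()
    if s['wrist_force'][0]<-5: break
env.pause(.3); st()
env.movel([.50,-.101,.016],rate=.15)
env.movel([.44,-.20,.12],rate=.25); st()
pic('p2')
p,d=viewer.read_camera('side'); im=np.ascontiguousarray(p[190:290,240:370,::-1]); cv2.imwrite('pics/s2.png',cv2.resize(im,None,fx=5,fy=5,interpolation=cv2.INTER_CUBIC))
E
```

```text
7.14 [ 0.5415 -0.101   0.016 ] F [-0.  -0.3 -0.6]
 7.39 [ 0.5431 -0.101   0.016 ] F [-0.2 -0.6 -0.3]
 7.64 [ 0.5447 -0.101   0.016 ] F [-0.9 -0.2 -0.9]
 7.89 [ 0.5461 -0.101   0.016 ] F [0.2 0.1 0.3]
 8.14 [ 0.5476 -0.101   0.016 ] F [ 0.1  0.3 -0.5]
 8.39 [ 0.5491 -0.101   0.016 ] F [-0.4  0.3  0.1]
 8.64 [ 0.5506 -0.101   0.016 ] F [ 0.2 -0.1  0.3]
 8.89 [ 0.5521 -0.101   0.016 ] F [-0.2 -0.2  0.1]
 9.14 [ 0.553  -0.101   0.0159] F [-2.1  0.2  0.2]
 9.39 [ 0.5533 -0.101   0.0158] F [-5.1  0.4  3.7]
 9.69 [ 0.5532 -0.101   0.0157] F [-5.9  0.2  3.8]
 10.98 [ 0.4405 -0.1993  0.1197] F [-0.5 -0.2 -0.2]
```

View pics/p2.png

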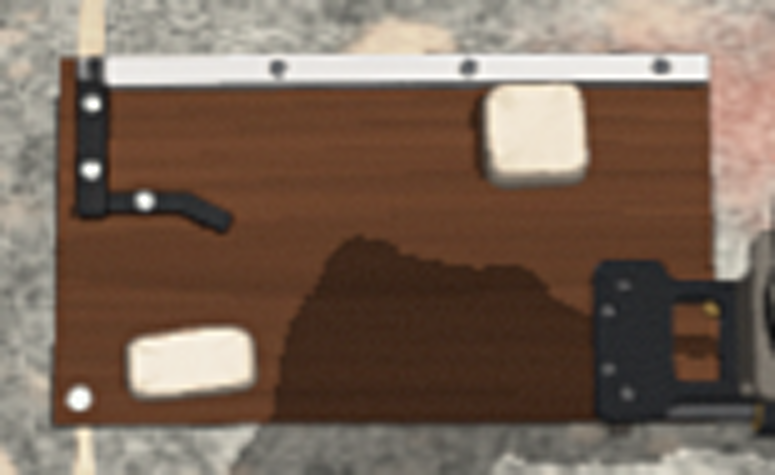

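View pics/s2.png

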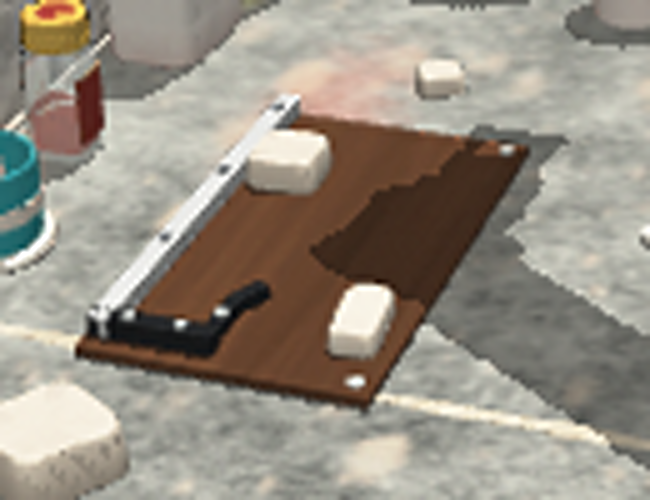

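The blank is now flush against the rail, about 3° askew, with its centre at crop (534,134). I'll move behind it and push +y with a slight drift towards the rail.

```bash
python3 - <<'E'
from h import *
print(np.round(onplane('top',[[260+534/5,170+134/5]],.028),4))
env.movel([.586,-.178,.09],rate=.2); 
env.movel([.586,-.178,.016],rate=.12); st()
env.movel([.586,-.15,.016],rate=.08); st()
env.movel([.588,-.11,.016],rate=.05); st()
env.movel([.589,-.065,.016],rate=.05); st()
pic('p3')
p,d=viewer.read_camera('side'); im=np.ascontiguousarray(p[190:290,240:370,::-1]); cv2.imwrite('pics/s3.png',cv2.resize(im,None,fx=5,fy=5,interpolation=cv2.INTER_CUBIC))
E
```

```text
[[ 0.5802 -0.0981  0.028 ]]
 12.75 [ 0.5865 -0.1781  0.0166] F [ 0.3 -0.4 -0.4]
 13.25 [ 0.5862 -0.1493  0.0162] F [ 0.3 -0.1 -0.2]
 14.2 [ 0.5881 -0.1103  0.016 ] F [ 0.2 -0.  -0.1]
 15.25 [ 0.5891 -0.0653  0.016 ] F [-0.2 -0.2  0.6]
```

View pics/p3.png

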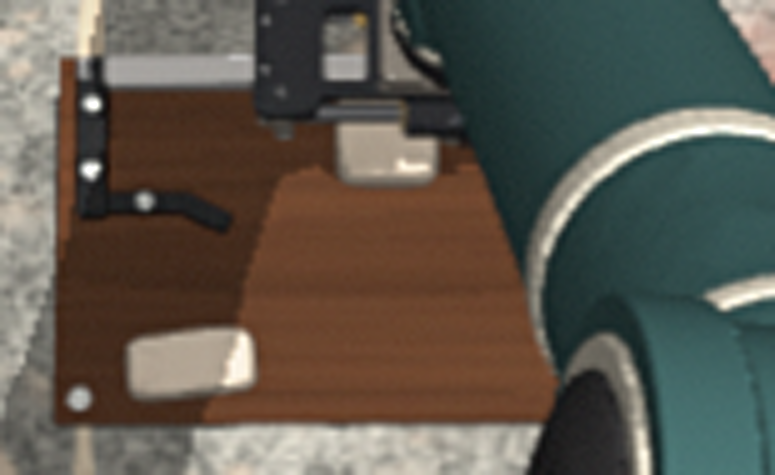

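View pics/s3.png

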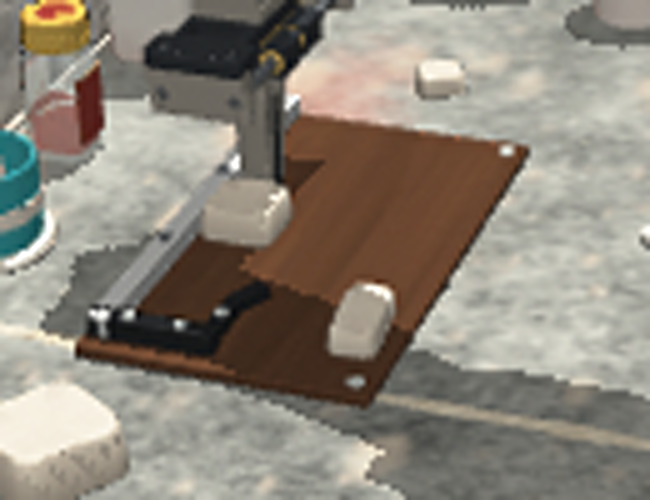

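The blank is square, with its near edge at crop row ~184, as before. So it's still against the rail, and I'll carry on.

```bash
python3 - <<'E'
from h import *
env.movel([.5905,-.03,.016],rate=.05); st()
env.movel([.5915,-.0,.016],rate=.05); st()
p,d=viewer.read_camera('top'); cv2.imwrite('pics/p4.png',cv2.resize(np.ascontiguousarray(p[170:265,260:415,::-1]),None,fx=4,fy=4,interpolation=cv2.INTER_CUBIC))
p,d=viewer.read_camera('side'); cv2.imwrite('pics/s4.png',cv2.resize(np.ascontiguousarray(p[190:290,240:370,::-1]),None,fx=5,fy=5,interpolation=cv2.INTER_CUBIC))
E
```

```text
16.2 [ 0.5906 -0.0302  0.016 ] F [-0.   0.2 -0.2]
 16.95 [ 0.5916 -0.      0.016 ] F [-0.2 -0.9 -0.5]
```

View pics/p4.png

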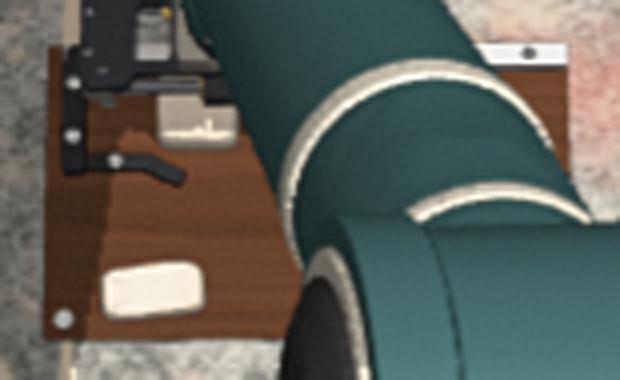

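View pics/s4.png

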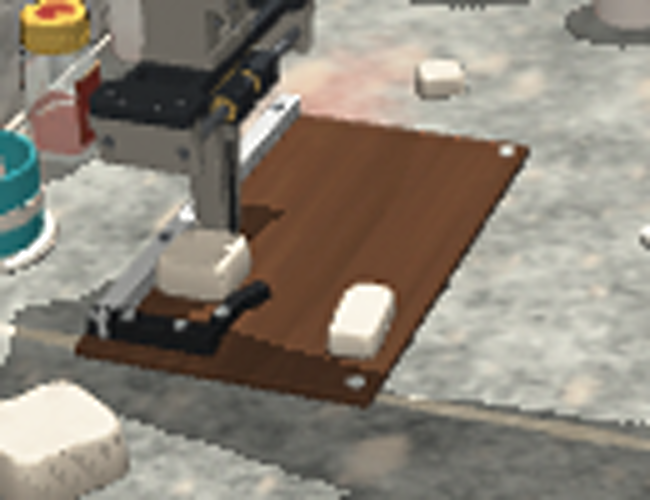

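The blank is still square against the rail at the pocket mouth. Its near edge (4x-crop row ~148) is inside the guide's inner edge at about row 153. I'll push on until it meets the end stop, watching the force.

```bash
python3 - <<'E'
from h import *
y=0.
while y<.048:
    dy=.006 if y<.027 else .0015
    y+=dy; env.movel([.5918,y,.016],rate=.04); s=st()
    if s['wrist_force'][1]<-6: break
env.pause(.2); st()
env.movel([.5918,s['ee_pos'][1]-.03,.016],rate=.1)
env.movel([.575,-.06,.13],rate=.2)
env.movel([.45,-.25,.16],rate=.3);st()
pic('p5')
p,d=viewer.read_camera('side'); cv2.imwrite('pics/s5.png',cv2.resize(np.ascontiguousarray(p[190:290,240:370,::-1]),None,fx=5,fy=5,interpolation=cv2.INTER_CUBIC))
for c in('top','side'): 
    for n in('blank','oblong_blank'): print(c,n,[(np.round(q['at'],3),round(q['score'],2)) for q in tip_of(c,n)])
E
```

```text
17.35 [0.5918 0.0065 0.016 ] F [ 0.8 -0.   0.2]
 17.65 [0.5918 0.0126 0.016 ] F [ 0.4 -0.7  0.4]
 17.95 [0.5918 0.0186 0.016 ] F [-0.1 -0.3 -0.3]
 18.25 [0.5918 0.0245 0.016 ] F [ 0.4 -0.5 -1.5]
 18.55 [0.5918 0.0305 0.016 ] F [ 0.4  0.1 -0.8]
 18.8 [0.5918 0.0316 0.016 ] F [-0.3  0.2 -0.8]
 19.05 [0.5918 0.0331 0.016 ] F [ 0.8 -0.6  0. ]
 19.3 [0.5918 0.0347 0.016 ] F [ 0.2  0.2 -0.1]
 19.55 [0.5918 0.0362 0.016 ] F [-0.5 -0.9 -0.3]
 19.8 [0.5918 0.0377 0.016 ] F [ 0.1 -0.1 -0.2]
 20.05 [0.5918 0.0392 0.016 ] F [ 0.  -0.6 -0.5]
 20.3 [0.5918 0.0407 0.016 ] F [-0.7 -0.8 -0.4]
 20.55 [0.5918 0.0422 0.016 ] F [ 0.3 -0.3 -1.2]
 20.8 [0.5918 0.0437 0.016 ] F [-0.1 -0.2 -0.1]
 21.05 [0.592  0.0442 0.0161] F [ 0.9 -2.3  0.5]
 21.3 [0.5921 0.0444 0.0161] F [-0.  -6.7  1. ]
 21.5 [0.5921 0.0444 0.0161] F [ 0.4 -6.   2.3]
 23.72 [ 0.4506 -0.2483  0.1595] F [-0.9  0.5  0.3]
top blank [(array([0.593, 0.231, 0.002]), 0.92), (array([0.584, 0.079, 0.005]), 0.64), (array([ 0.532, -0.263, -0.002]), 0.47)]
top oblong_blank [(array([0.474, 0.062, 0.008]), 0.75), (array([0.558, 0.066, 0.006]), 0.18)]
side blank [(array([0.592, 0.224, 0.004]), 0.87), (array([ 0.534, -0.262, -0.001]), 0.53), (array([0.586, 0.081, 0.009]), 0.52)]
side oblong_blank [(array([0.474, 0.06 , 0.005]), 0.49)]
```

View pics/p5.png

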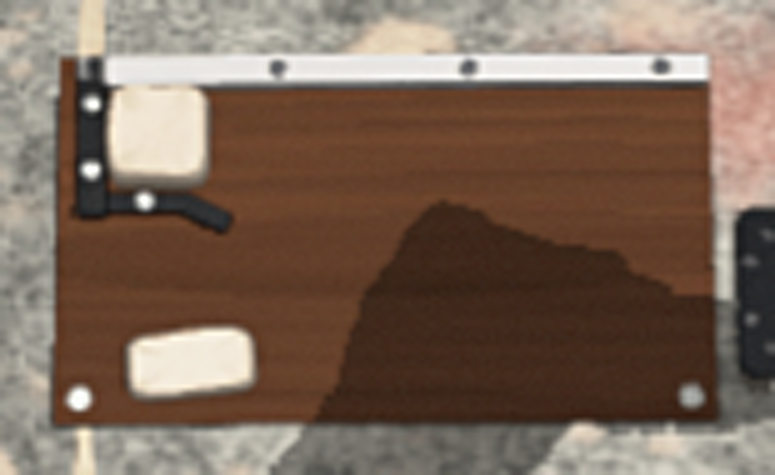

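View pics/s5.png

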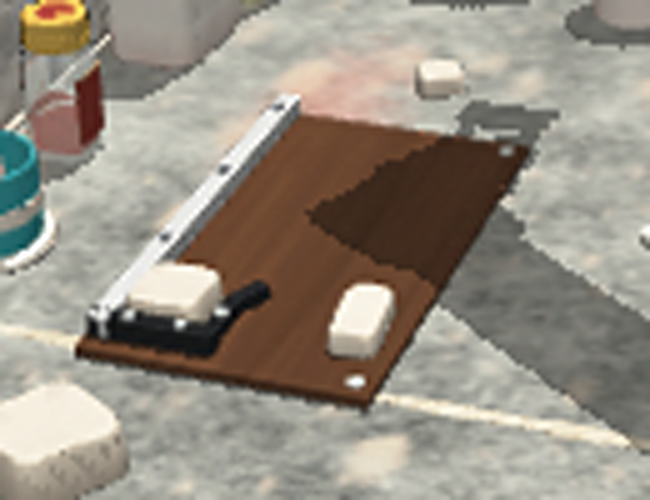

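The blank sits in the pocket at crop (157,135). Its left edge meets the stop (column ~107), its far edge meets the rail (row ~85), and it is square. The oblong blank hasn't moved. I'm handing in.

```bash
python3 - <<'E'
from h import *
workorder.finish_job(); st()
E
```

```text
the job is handed in; nothing more can be done
the job is handed in; nothing more can be done
```

The square blank is in the corner pocket, touching both the rail and the end stop. I handed the job in at about 24 s of the 56 s allowed, and the interface gives no verdict.

**What I did:** With the fingers shut, I pushed the blank against the rail until the force rose to about 5 N. I then pushed it along the rail with a slight lean towards it, until the stop pushed back with about 6 N. After that I drew the hand back and moved it well clear.

**Last checks:**
- **Position:** the top-camera network puts the blank at (0.584, 0.079), which matches my fitted home point. The side camera gives (0.586, 0.081).
- **Contact:** in the top picture, the blank looks square and flush with the rail and stop.
- **Other things:** the oblong blank is where it was, to within 2 mm. I did not re-measure the rib, marker, cup and loop tool, but the hand never went near them.
- **Disagreement:** the stop force came with the tool centre about 7 mm further along than I had calculated. I put this down to the fingertips being slimmer than I assumed, as the rail push also stopped about 3 mm further on than expected. The pictures agree with the blank being fully home.

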